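# Set out the paint bottles and the palette knife for the class

### The arm

A 6-joint arm with a two-finger parallel gripper is mounted at the origin on the work surface. World frame = base frame: x ahead of the robot, y to its left, z up, the work surface at z = 0. Lengths are in m, angles in rad, forces in N, time in s.
With the tool pointing down it reaches from about 0.3 to 0.75 m from the base axis. Payload 8.5 kg.
Tool frame: the origin (TCP) lies at the centre of the arm's flange, where the gripper is bolted on; the fingertips stand 166 mm ahead of it and the grasp point (between the pads) lies ctrl.grip_depth ahead of it (ctrl.grip_depth is the distance from the TCP to the grasp point, in m); z points along the fingers, y is the line along which they close (so a half turn about z gives the same grasp; the last joint's range is limited). The gripper opens to 88 mm and grips with 3 to 60 N. Pads are 18 mm wide; open, the fingers measure 123 mm over their backs; the gripper's body (75 mm by 187 mm) begins 45 mm behind the grasp point.
Start: joints at [0.896, 0.381, 1.297, -0, 1.464, -0.215], TCP at [0.244, 0.493, 0.405] pointing down, gripper open.
Joint ranges: [-3.11, 3.11], [-0.89, 2.33], [0.22, 2.48], [-1.42, 4.56], [0.17, 2.85], [-2.88, 2.88]. Speed limits (rad/s): [2.39, 2.39, 3.14, 3.14, 3.14, 3.14].

### API

Orientations are given as a 3x3 rotation matrix whose columns are the frame's x, y, z axes.
In Python, from station import ctrl gives the robot as it stands.
- The arm moves only by the tool drive_effector, called after "Emit:" as name(argument=value, ...), one argument or row to a line, values as JSON. Schema: {"type":"object","properties":{"rows":{"type":"array","items":{"type":"array","items":{"type":"number"},"minItems":7,"maxItems":7},"minItems":1,"maxItems":10},"force":{"type":"number"},"only":{"type":"string"},"quiet":{"type":"boolean"},"lines":{"type":"string"}},"required":["rows"],"additionalProperties":false}. rows is a list of rows, 1 to 10 of them, each of 7 numbers: a rotation vector rx, ry, rz in a scale on which 1.0 is 2 pi rad, then dx, dy, dz in a scale on which 1.0 is 0.8 m, then the finger opening in m; each row is the pose to reach, as a shift and turn from the pose commanded when the call began, along the tool's axes at that moment; what a row does not reach only later rows make up. A row lasts 1/10 s, in which the tool goes at most 0.05 m and 0.15 rad, less where a joint would pass 70% of its speed; a pose out of reach is approached as far as the arm can. The fingers move at their own pace and stop on an object; force is the grip in N (left out, the last holds). Time passes only in rows, so rows that do not move let the fingers close. The tool returns the time, the measured TCP pose, the force, the opening and the grip force at its end. only (a regular expression) keeps the lines of the reply that match it, lines (a string "A,B") keeps lines A to B, and quiet returns only ok. No shift or turn number may pass 1 either way. Input that does not fit is refused with a message, and nothing moves.
- ctrl.read_state(): the state, without advancing time (a new reading comes with each control period).
- ctrl.camera(name): name is "scene" or "top"; returns a dict with "color" (400x640x3 uint8, red, green, blue), "camera_matrix" (3x3 intrinsics, pixels), "T" (4x4, takes a point from camera to world coordinates). Camera axes: x right, y up, looking along -z (the intrinsics and any distortion apply to the point x, -y, -z); pixel columns grow to the right and rows downward; lengths in m; the calibration is good to about 2 mm. A picture is of the moment at which its call begins. There is no depth.
- ctrl.hand_in(): hands the job in; it is judged then, once.
The state is a dict: "time": time; "q": joint angles; "qvel": joint speeds; "joint_efforts": joint torques, N m; "position": TCP position; "tool_rot": TCP orientation; "wrist_force": force on the tool from outside, world axes, zero at the start; "wrist_torque": the same for the moment, N m; "gripper_width": finger opening in m; "grip_force": force on a finger pad.
Only numpy, scipy, OpenCV 4.12 (cv2) and the standard library are available. Lean on these libraries where they do the work, as an engineer would, in place of code of your own. Each camera call takes 0.05 s, during which the arm holds its last target. There are 200 camera calls.

### The job

Get the painting table ready: stand each paint bottle upright on the coaster of its own colour, flat inside the rim, and lay the palette knife lengthwise and flat inside its long tray. Set everything down gently without dropping it, never tip a bottle over, and leave the tape roll and the glass jar where they are.

Things in the scene. Friction and masses are not known exactly. Their poses are not given: they have to be found in the camera images.
- pink_bottle: Loose upright pink paint bottle with a white label band, 54 mm diameter and 113 mm tall in all, about 0.2 kg. The pink body narrows from 70 mm height to a black round screw cap, 38 mm diameter, that spans 83 to 113 mm above the underside and bears a pink dab on top. Origin: centre of the underside, z up.
- yellow_bottle: Loose upright yellow paint bottle with a white label band, 54 mm diameter and 113 mm tall in all, about 0.2 kg. The yellow body narrows from 70 mm height to a black round screw cap, 38 mm diameter, that spans 83 to 113 mm above the underside and bears a yellow dab on top. Origin: centre of the underside, z up.
- blue_bottle: Loose upright blue paint bottle with a white label band, 54 mm diameter and 113 mm tall in all, about 0.2 kg. The blue body narrows from 70 mm height to a black round screw cap, 38 mm diameter, that spans 83 to 113 mm above the underside and bears a blue dab on top. Origin: centre of the underside, z up.
- pink_coaster: Fixed round pink coaster, 88 mm diameter, with a raised rim: rim 6 mm wide and 10 mm high, flat floor inside 76 mm across and 4 mm above the table. Origin: centre of the underside, on the table, z up.
- yellow_coaster: Fixed round yellow coaster, 88 mm diameter, with a raised rim: rim 6 mm wide and 10 mm high, flat floor inside 76 mm across and 4 mm above the table. Origin: centre of the underside, on the table, z up.
- blue_coaster: Fixed round blue coaster, 88 mm diameter, with a raised rim: rim 6 mm wide and 10 mm high, flat floor inside 76 mm across and 4 mm above the table. Origin: centre of the underside, on the table, z up.
- palette_knife: Loose palette knife lying flat, 190 mm long, 22 mm wide, 70 g. Origin: middle of its length, at the underside; x runs along it from the handle to the blade tip. Red handle, 22 mm wide and 20 mm high, from x = -95 to +10 mm; thin (2 mm) steel blade lying at the underside from +18 to +95 mm; the weight balances near x = -30 mm.
- knife_tray: Fixed long shallow tray, white rim with grey floor, 226 x 70 mm outside (long side along its x), 216 x 60 mm inside, rim 8 mm high, floor 5 mm above the table. Origin: centre of the underside, on the table, z up.
- tape_roll: Bystander: loose roll of cream masking tape lying flat, 100 mm diameter, 24 mm high. Origin: centre of the underside.
- glass_jar: Bystander: loose empty glass jar with a metal lid, 70 mm diameter, 85 mm high. Origin: centre of the underside.

How it is judged:
At the end, for the whole second after the job is handed in: Each bottle upright (5 deg) on the floor of its colour's coaster, within 13 mm of the centre; the knife flat on the tray's floor, within 16 mm along, 22 mm across and 14 deg of its length, handle at either end; all at rest; tape roll and jar moved under 20 mm (horizontal distance between pink_bottle and pink_coaster below 0.013 m and z of pink_bottle in the frame of pink_coaster below 0.007 m and angle between each of pink_bottle, yellow_bottle, blue_bottle's own z axis and vertical below 0.08 rad and horizontal distance between yellow_bottle and yellow_coaster below 0.013 m and z of yellow_bottle in the frame of yellow_coaster below 0.007 m and horizontal distance between blue_bottle and blue_coaster below 0.013 m and z of blue_bottle in the frame of blue_coaster below 0.007 m and x of palette_knife in the frame of knife_tray between -0.016 and 0.016 m and y of palette_knife in the frame of knife_tray between -0.022 and 0.022 m and z of palette_knife in the frame of knife_tray below 0.0065 m and angle between the x axis of palette_knife and the x axis of knife_tray, either way round below 0.25 rad and angle between palette_knife's own z axis and vertical below 0.06 rad and linear speed of each of pink_bottle, yellow_bottle, blue_bottle, palette_knife below 0.02 m/s and distance of each of tape_roll, glass_jar from where it was at the start of the episode below 0.02 m); the robot touches nothing.
It fails at once if the tape roll or the glass jar is moved more than 20 mm (distance of any of tape_roll, glass_jar from where it was at the start of the episode above 0.02 m).
It fails at once if a paint bottle is tipped by more than 35 degrees (angle between any of pink_bottle, yellow_bottle, blue_bottle's own z axis and vertical above 0.61 rad).
It fails at once if a bottle or the knife is dropped: it strikes its place faster than 0.6 m/s ((horizontal distance between pink_bottle and pink_coaster below 0.05 m and z of pink_bottle in the frame of pink_coaster below 0.025 m and linear speed of pink_bottle above 0.6 m/s) or (horizontal distance between yellow_bottle and yellow_coaster below 0.05 m and z of yellow_bottle in the frame of yellow_coaster below 0.025 m and linear speed of yellow_bottle above 0.6 m/s) or (horizontal distance between blue_bottle and blue_coaster below 0.05 m and z of blue_bottle in the frame of blue_coaster below 0.025 m and linear speed of blue_bottle above 0.6 m/s) or (horizontal distance between palette_knife and knife_tray below 0.05 m and z of palette_knife in the frame of knife_tray below 0.025 m and linear speed of palette_knife above 0.6 m/s)).
It also fails if it takes over 104 s, if anything falls off the work surface, if the arm or the gripper's body presses on something with over 40 N, if the wrist force passes 120 N, or if a joint passes its speed limit or range.

## Working session

There is one attempt and no reset: what is moved stays moved. The work goes in short steps, Python scripts to look and compute and a tool call to move; the robot and the scene stay as the last step left them, time stands still between calls to the robot, and variables do not carry over. Pictures are saved under pics/ and viewed, at most 14 in all, crops included, and the job is handed in when it is done.

```bash
ls; mkdir -p pics; python3 - <<'E'
from station import ctrl
import cv2,numpy as np
for n in("top","scene"):
    c=ctrl.camera(n);cv2.imwrite(f"pics/{n}0.png",c["color"][:,:,::-1]);print(n,c["camera_matrix"],c["T"].round(4),[k for k in c])
s=ctrl.read_state();print(s,ctrl.grip_depth)
E
```

```text
pics
top [[431.27115763   0.         314.23453843]
 [  0.         431.27115763 199.24627219]
 [  0.           0.           1.        ]] [[-0.0233  0.996  -0.086   0.5072]
 [-0.9996 -0.0245 -0.0126 -0.0023]
 [-0.0147  0.0857  0.9962  1.2526]
 [ 0.      0.      0.      1.    ]] ['color', 'camera_matrix', 'T']
scene [[408.85361362   0.         310.95775262]
 [  0.         408.85361362 194.60963908]
 [  0.           0.           1.        ]] [[ 0.376  -0.7703  0.515   1.2268]
 [ 0.9266  0.3156 -0.2045 -0.2249]
 [-0.005   0.5541  0.8324  1.0262]
 [ 0.      0.      0.      1.    ]] ['color', 'camera_matrix', 'T']
{'time': 0.1, 'q': array([ 8.95699245e-01,  3.81154510e-01,  1.29816365e+00, -3.86380318e-07,
        1.46355961e+00, -2.15312542e-01]), 'qvel': array([-2.00316470e-03, -6.27259714e-04, -3.06927108e-03,  6.86240667e-04,
       -4.13109163e-05,  1.49568624e-03]), 'joint_efforts': array([ 2.84804388e-03, -4.38653040e+01, -2.24911934e+01,  7.13714585e-02,
        3.42117960e-02, -2.73732167e-05]), 'position': array([0.24405313, 0.49285182, 0.40419265]), 'tool_rot': array([[-8.96148038e-01,  4.43754491e-01, -8.02863690e-04],
       [ 4.43755133e-01,  8.96147519e-01, -1.00346192e-03],
       [ 2.74193568e-04, -1.25552532e-03, -9.99999174e-01]]), 'wrist_force': array([ 0.48665731, -0.58894973,  0.42821257]), 'wrist_torque': array([-0.02833206, -0.04895748, -0.00751867]), 'grip_force': 0.0, 'gripper_width': 0.08828151101047964} 0.1473
```

View pics/top0.png

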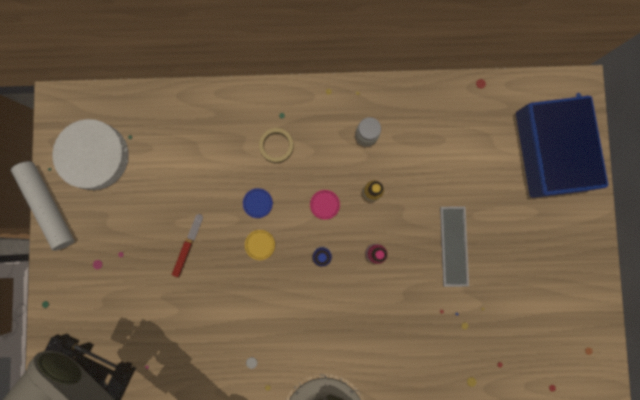

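View pics/scene0.png

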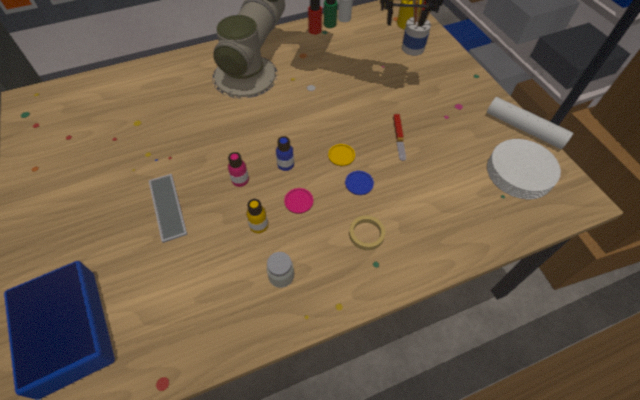

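The top view shows the coasters: blue (258,203), yellow (260,245) and pink (325,205). The caps are yellow (376,188), blue (322,257) and pink (378,254). The tray is at (455,246), and the knife runs from (178,275) to (198,215). The tape (277,145) and jar (368,130) stand at the far side. The scene view agrees.

```bash
cat > h.py <<'E'
from station import ctrl
import cv2,numpy as np
from scipy import ndimage as ndi
def px2w(c,u,v,z):
    K,T=c["camera_matrix"],np.array(c["T"])
    d=np.linalg.inv(K)@[u,v,1]; d=T[:3,:3]@(d*[1,-1,-1]); o=T[:3,3]
    return o+d*(z-o[2])/d[2]
def blob(c,hue,seed,r=25,smin=130,vmin=60):
    hsv=cv2.cvtColor(c["color"],cv2.COLOR_RGB2HSV).astype(int)
    h=np.abs((hsv[...,0]-hue+90)%180-90)
    m=(h<11)&(hsv[...,1]>smin)&(hsv[...,2]>vmin)
    yy,xx=np.indices(m.shape); m&=np.hypot(xx-seed[0],yy-seed[1])<r
    l,n=ndi.label(m)
    if n==0: return None
    k=1+np.argmax(ndi.sum(m,l,range(1,n+1))); ys,xs=np.where(l==k)
    return xs,ys
def loc(c,hue,seed,z,**k):
    b=blob(c,hue,seed,**k)
    if b is None: return None
    xs,ys=b; u,v=(xs.min()+xs.max())/2,(ys.min()+ys.max())/2
    return (xs.mean().round(1),ys.mean().round(1),len(xs)),px2w(c,xs.mean(),ys.mean(),z).round(4),px2w(c,u,v,z).round(4)
E
python3 - <<'E'
from h import *
c=ctrl.camera("top");s=ctrl.camera("scene")
for n,cc,seeds in(("top",c,[(258,203),(260,245),(325,205),(322,257),(376,188),(378,254),(182,260)]),("scene",s,[(359,183),(341,155),(299,201),(283,141),(254,202),(236,157),(398,127)])):
    for nm,sd,hue,z,r in zip(["cB","cY","cP","bB","bY","bP","knH"],seeds,[115,24,167,115,24,167,2],[.01,.01,.01,.113,.113,.113,.02],[25,25,25,9,9,9,25]):
        print(n,nm,loc(cc,hue,sd,z,r=r))
b=blob(c,2,(182,260));P=np.array([px2w(c,u,v,.02)[:2] for u,v in zip(*b)])
r=cv2.minAreaRect((P*1000).astype(np.float32));print("handle",r)
w,v=np.linalg.eigh(np.cov(P.T));print(v[:,1],np.ptp(P@v[:,1]),px2w(c,198,215,.002))
def up(n,cc,x0,y0,w,h,k): cv2.imwrite(n,cv2.resize(cc["color"][y0:y0+h,x0:x0+w,::-1],None,fx=k,fy=k,interpolation=cv2.INTER_NEAREST))
up("pics/a.png",c,425,190,60,110,5)
up("pics/b.png",c,155,195,70,100,5)
cv2.imwrite("pics/ab.png",np.hstack([cv2.resize(cv2.imread("pics/a.png"),(300,550)),cv2.resize(cv2.imread("pics/b.png"),(350,500)).repeat(1,0)] if 0 else [cv2.imread("pics/a.png")[:500],cv2.imread("pics/b.png")]))
E
```

```text
top cB ((np.float64(257.3), np.float64(202.8), 549), array([0.6082, 0.1785, 0.01  ]), array([0.6091, 0.1794, 0.01  ]))
top cY ((np.float64(259.3), np.float64(244.6), 755), array([0.4877, 0.1741, 0.01  ]), array([0.4865, 0.1751, 0.01  ]))
top cP ((np.float64(324.4), np.float64(204.3), 657), array([ 0.5991, -0.0157,  0.01  ]), array([ 0.6   , -0.0144,  0.01  ]))
top bB ((np.float64(321.9), np.float64(257.1), 39), array([ 0.4528, -0.0043,  0.113 ]), array([ 0.4531, -0.0046,  0.113 ]))
top bY ((np.float64(376.0), np.float64(187.7), 89), array([ 0.6323, -0.1523,  0.113 ]), array([ 0.6328, -0.1524,  0.113 ]))
top bP ((np.float64(379.4), np.float64(254.2), 72), array([ 0.4571, -0.1551,  0.113 ]), array([ 0.4562, -0.1553,  0.113 ]))
top knH ((np.float64(181.2), np.float64(258.8), 299), array([0.4528, 0.3961, 0.02  ]), array([0.4535, 0.3953, 0.02  ]))
scene cB ((np.float64(359.0), np.float64(182.4), 479), array([0.6123, 0.1766, 0.01  ]), array([0.6108, 0.1774, 0.01  ]))
scene cY ((np.float64(341.3), np.float64(154.4), 542), array([0.4918, 0.1723, 0.01  ]), array([0.4919, 0.1713, 0.01  ]))
scene cP ((np.float64(298.3), np.float64(200.2), 579), array([ 0.6022, -0.0174,  0.01  ]), array([ 0.6013, -0.018 ,  0.01  ]))
scene bB ((np.float64(283.0), np.float64(140.1), 34), array([ 0.4521, -0.0043,  0.113 ]), array([ 0.4539, -0.0035,  0.113 ]))
scene bY ((np.float64(253.6), np.float64(203.8), 76), array([ 0.6314, -0.1521,  0.113 ]), array([ 0.6318, -0.1525,  0.113 ]))
scene bP ((np.float64(233.9), np.float64(156.4), 54), array([ 0.4563, -0.1554,  0.113 ]), array([ 0.4568, -0.1553,  0.113 ]))
scene knH ((np.float64(397.8), np.float64(125.5), 184), array([0.458 , 0.3935, 0.02  ]), array([0.4562, 0.3951, 0.02  ]))
handle ((453.0096740722656, 395.7095947265625), (24.121728897094727, 103.12104034423828), 68.4169921875)
[-0.93105591  0.36487654] 0.10311427843628784 [0.57742714 0.35321145 0.002     ]
```

View pics/ab.png

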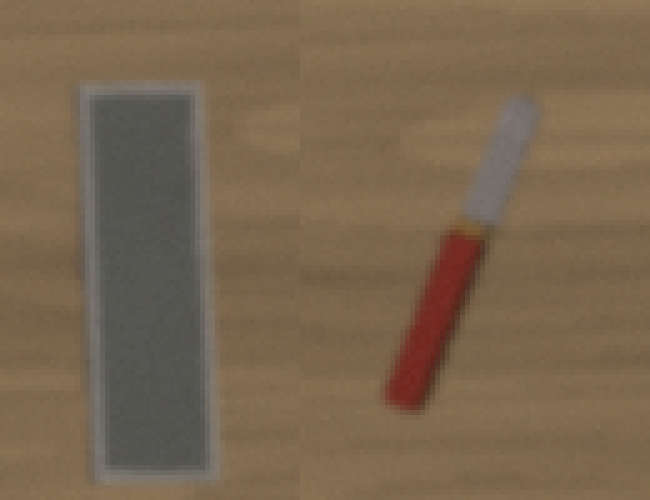

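The tray crop has outer corners at (80,83), (205,83), (217,480) and (95,482), at 5x. The knife lies unobstructed, with its tip near (525,97) in the right half. The two cameras agree within about 4 mm on the knife and coasters, and within about 1 mm on the bottle tops.

```bash
cat >> h.py <<'E'
from scipy.spatial.transform import Rotation as Ro
def go(x,y,zg,yaw,s=None):
    "delta in tool axes to put the grasp point at x,y,zg with tool y axis at yaw deg (half-turn free)"
    s=s or ctrl.read_state(); R=np.array(s["tool_rot"]); a=np.radians(yaw)
    yv=np.array([np.cos(a),np.sin(a),0]); yv*=np.sign(yv@R[:,1]); zv=np.array([0,0,-1.])
    Rt=np.c_[np.cross(yv,zv),yv,zv]; rv=Ro.from_matrix(R.T@Rt).as_rotvec()
    d=R.T@(np.array([x,y,zg+ctrl.grip_depth])-s["position"])
    print("rv",rv.round(3),"d",d.round(4)," then world +z is -z tool")
E
python3 - <<'E'
from h import *
c=ctrl.camera("top")
C=[px2w(c,425+x/5-.4,190+y/5-.4,.008)[:2] for x,y in[(80,83),(205,83),(217,480),(95,482)]]
C=np.array(C);print(C.round(4),C.mean(0),np.linalg.norm(C[0]-C[3]),np.linalg.norm(C[0]-C[1]))
d=C[0]+C[1]-C[2]-C[3];print("tray ang",np.degrees(np.arctan2(d[1],d[0])))
t=px2w(c,155+(525-300)/5-.4,195+97/5-.4,.002);print("tip",t)
h=np.array([.4545,.3955]);k=t[:2]-h;a=np.degrees(np.arctan2(k[1],k[0]));print(a,np.linalg.norm(k))
a=-20.5;u=np.array([np.cos(np.radians(a)),np.sin(np.radians(a))]);g=h+u*.0125;print("grip",g)
go(*g,.10,a+90)
E
```

```text
[[ 0.5856 -0.35  ]
 [ 0.5838 -0.4216]
 [ 0.3584 -0.4163]
 [ 0.3588 -0.3475]] [ 0.47165591 -0.38384321] 0.22680265933192392 0.0716504776163509
tray ang -0.9798361041536673
tip [0.58023072 0.34853131 0.002     ]
-20.483967777746074 0.1342172559048314
grip [0.4662084  0.39112241]
rv [-0.001 -0.    -0.102] d [-0.2443  0.0075  0.1572]  then world +z is -z tool
```

The manual's scale: shifts go in shares of 0.8 m and turns go in shares of 2 pi rad. Converting my numbers, -0.244 m / 0.8 = -0.305, 0.157 m / 0.8 = 0.1963, -0.102 rad / 6.2832 = -0.0162.

Emit:
drive_effector(
  rows=[
    [0,0,-0.0162,-0.305,0.0094,0.1963,0.06],
    [0,0,-0.0162,-0.305,0.0094,0.1963,0.06],
    [0,0,-0.0162,-0.305,0.0094,0.1963,0.06],
    [0,0,-0.0162,-0.305,0.0094,0.1963,0.06],
    [0,0,-0.0162,-0.305,0.0094,0.1963,0.06],
    [0,0,-0.0162,-0.305,0.0094,0.1963,0.06],
    [0,0,-0.0162,-0.305,0.0094,0.1963,0.06],
    [0,0,-0.0162,-0.305,0.0094,0.1963,0.06],
    [0,0,-0.0162,-0.305,0.0094,0.1963,0.06],
  ],
  force=20,
)

```text
time: 1.15
position: [0.4652, 0.392, 0.2486]
tool_rot: [[-0.937, 0.349, 0.001], [0.349, 0.937, 0.001], [-0.0, 0.001, -1.0]]
wrist_force: [0.8, 0.5, 0.3]
gripper_width: 0.0597
grip_force: 0.0
```

```bash
python3 - <<'E'
from h import *
go(.4662,.3911,.0265,69.5)
E
```

```text
rv [0.001 0.    0.001] d [-0.0012 -0.0005  0.0748]  then world +z is -z tool
```

Converted, 0.074 m / 0.8 = 0.0925, 0.06 m / 0.8 = 0.075.

Emit:
drive_effector(
  rows=[
    [0,0,0,0,0,0.05,0.06],
    [0,0,0,-0.0013,0,0.075,0.06],
    [0,0,0,-0.0013,0,0.0925,0.06],
    [0,0,0,-0.0013,0,0.0925,0.06],
    [0,0,0,-0.0013,0,0.0925,0.0],
    [0,0,0,-0.0013,0,0.0925,0.0],
    [0,0,0,-0.0013,0,0.0925,0.0],
    [0,0,0,-0.0013,0,0.0925,0.0],
    [0,0,0,-0.0013,0,0.0925,0.0],
    [0,0,0,-0.0013,0,0.0925,0.0],
  ],
  force=20,
)

```text
time: 2.15
position: [0.4671, 0.391, 0.1741]
tool_rot: [[-0.937, 0.35, 0.001], [0.35, 0.937, 0.0], [-0.0, 0.001, -1.0]]
wrist_force: [-0.5, 0.5, 3.8]
gripper_width: 0.0217
grip_force: 20.0
```

Converted, -0.16 m / 0.8 = -0.2, -0.14 m / 0.8 = -0.175.

Emit:
drive_effector(
  rows=[
    [0,0,0,0,0,-0.025,0],
    [0,0,0,0,0,-0.0625,0],
    [0,0,0,0,0,-0.125,0],
    [0,0,0,0,0,-0.175,0],
    [0,0,0,0,0,-0.2,0],
    [0,0,0,0,0,-0.2,0],
  ],
)

```text
time: 2.75
position: [0.467, 0.391, 0.3366]
tool_rot: [[-0.937, 0.35, 0.005], [0.35, 0.937, 0.003], [-0.004, 0.004, -1.0]]
wrist_force: [0.4, -0.3, -1.4]
gripper_width: 0.022
grip_force: 19.9
```

```bash
python3 - <<'E'
from h import *
a=-.98;u=np.array([np.cos(np.radians(a)),np.sin(np.radians(a))]);g=np.array([.4717,-.3838])-u*.03;print(g)
go(*g,.10,a+90); go(.35,0.0,.187,80)
c=ctrl.camera("scene");cv2.imwrite("pics/k1.png",cv2.resize(c["color"][40:220,320:480,::-1],None,fx=3,fy=3))
E
```

```text
[ 0.44170439 -0.3832869 ]
rv [ 0.004  0.004 -0.341] d [-0.2471 -0.7345  0.0871]  then world +z is -z tool
rv [ 0.004  0.004 -0.183] d [-0.0273 -0.4072  0.0007]  then world +z is -z tool
```

View pics/k1.png

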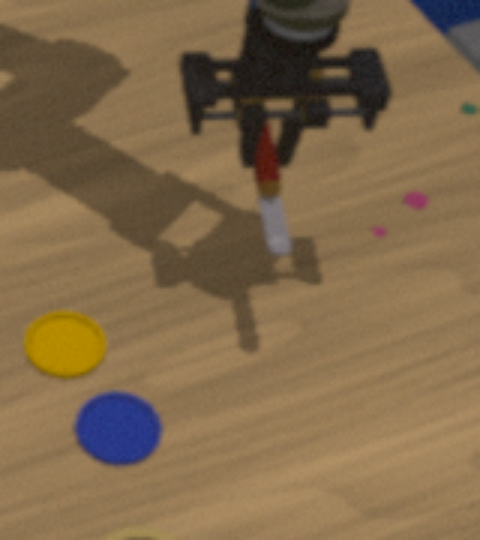

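The knife is gripped level, with the blade toward (280,250). I'll carry it over at this height, above the bottle tops.

Converted, -0.734 m / 0.8 = -0.9175, -0.247 m / 0.8 = -0.3088, -0.341 rad / 6.2832 = -0.0543.

Emit:
drive_effector(
  rows=[
    [0,0,-0.0159,-0.02,-0.0588,0,0],
    [0,0,-0.0477,-0.3088,-0.9175,0,0],
    [0,0,-0.0543,-0.3088,-0.9175,0,0],
    [0,0,-0.0543,-0.3088,-0.9175,0,0],
    [0,0,-0.0543,-0.3088,-0.9175,0,0],
    [0,0,-0.0543,-0.3088,-0.9175,0,0],
    [0,0,-0.0543,-0.3088,-0.9175,0,0],
    [0,0,-0.0543,-0.3088,-0.9175,0,0],
    [0,0,-0.0543,-0.3088,-0.9175,0,0],
    [0,0,-0.0543,-0.3088,-0.9175,0,0],
  ],
)

```text
time: 3.8
position: [0.4499, -0.1076, 0.332]
tool_rot: [[-1.0, 0.017, -0.003], [0.017, 1.0, 0.002], [0.003, 0.002, -1.0]]
wrist_force: [0.8, 0.3, -0.1]
gripper_width: 0.0221
grip_force: 20.0
```

```bash
python3 - <<'E'
from h import *
go(.4417,-.3833,.187,89)
E
```

```text
rv [ 0.002 -0.003  0.   ] d [ 0.0035 -0.2758 -0.0028]  then world +z is -z tool
```

Converted, -0.275 m / 0.8 = -0.3438, 0.1 m / 0.8 = 0.125.

Emit:
drive_effector(
  rows=[
    [0,0,0,0,-0.0625,0,0],
    [0,0,0,0.0044,-0.3438,0,0],
    [0,0,0,0.0044,-0.3438,0,0],
    [0,0,0,0.0044,-0.3438,0,0],
    [0,0,0,0.0044,-0.3438,0,0],
    [0,0,0,0.0044,-0.3438,0.05,0],
    [0,0,0,0.0044,-0.3438,0.1,0],
    [0,0,0,0.0044,-0.3438,0.125,0],
    [0,0,0,0.0044,-0.3438,0.125,0],
  ],
)

```text
time: 4.7
position: [0.4417, -0.38, 0.229]
tool_rot: [[-1.0, 0.017, -0.006], [0.017, 1.0, 0.008], [0.006, 0.008, -1.0]]
wrist_force: [-0.4, 1.3, -0.3]
gripper_width: 0.0214
grip_force: 19.9
```

```bash
python3 - <<'E'
from h import *
go(.4417,-.3833,.0325,89)
c=ctrl.camera("top");cv2.imwrite("pics/k2.png",cv2.resize(c["color"][170:310,400:520,::-1],None,fx=4,fy=4))
E
```

```text
rv [ 0.008 -0.006  0.   ] d [-0.0004 -0.0036  0.0491]  then world +z is -z tool
```

View pics/k2.png

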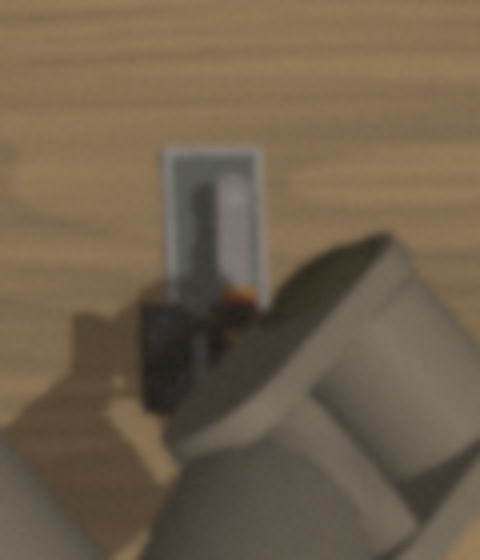

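The knife is over the tray, parallel to it, with the blade tip at (233,175). Next I'll lower it.

Converted, 0.048 m / 0.8 = 0.06, 0.046 m / 0.8 = 0.0575.

Emit:
drive_effector(
  rows=[
    [0,0,0,0,-0.0045,0.025,0],
    [0,0,0,0,-0.0045,0.0438,0],
    [0,0,0,0,-0.0045,0.0525,0],
    [0,0,0,0,-0.0045,0.0575,0],
    [0,0,0,0,-0.0045,0.06,0],
    [0,0,0,0,-0.0045,0.06,0],
    [0,0,0,0,-0.0045,0.06,0],
  ],
)

```text
time: 5.45
position: [0.4426, -0.3842, 0.1864]
tool_rot: [[-1.0, 0.017, 0.001], [0.017, 1.0, -0.001], [-0.001, -0.001, -1.0]]
wrist_force: [-0.2, -0.1, -0.4]
gripper_width: 0.0216
grip_force: 19.9
```

Converted, 0.0065 m / 0.8 = 0.0081, 0.005 m / 0.8 = 0.0063.

Emit:
drive_effector(
  rows=[
    [0,0,0,0,0,0.0038,0],
    [0,0,0,0,0,0.0063,0],
    [0,0,0,0,0,0.0081,0],
    [0,0,0,0,0,0.0081,0],
    [0,0,0,0,0,0.0081,0],
  ],
)

```text
time: 5.95
position: [0.4424, -0.3842, 0.1792]
tool_rot: [[-1.0, 0.017, -0.0], [0.017, 1.0, 0.0], [0.0, 0.0, -1.0]]
wrist_force: [0.2, 0.6, -1.3]
gripper_width: 0.022
grip_force: 19.9
```

Converted, 0.001 m / 0.8 = 0.0013.

Emit:
drive_effector(
  rows=[
    [0,0,0,0,0,0.0013,0],
    [0,0,0,0,0,0.0013,0],
    [0,0,0,0,0,0.0013,0],
    [0,0,0,0,0,0.0013,0],
  ],
)

```text
time: 6.35
position: [0.4424, -0.3841, 0.1791]
tool_rot: [[-1.0, 0.017, 0.0], [0.017, 1.0, -0.0], [-0.0, -0.0, -1.0]]
wrist_force: [-1.0, 2.5, 9.2]
gripper_width: 0.0217
grip_force: 20.0
```

Emit:
drive_effector(
  rows=[
    [0,0,0,0,0,0,0.036],
    [0,0,0,0,0,0,0.036],
    [0,0,0,0,0,0,0.036],
    [0,0,0,0,0,0,0.036],
    [0,0,0,0,0,-0.025,0.036],
    [0,0,0,0,0,-0.0625,0.036],
    [0,0,0,0,0,-0.125,0.08],
    [0,0,0,0,0,-0.15,0.08],
    [0,0,0,0,0,-0.15,0.08],
  ],
)

```text
time: 7.25
position: [0.4427, -0.3843, 0.3013]
tool_rot: [[-1.0, 0.017, 0.004], [0.017, 1.0, -0.005], [-0.004, -0.005, -1.0]]
wrist_force: [-0.4, 0.0, -0.6]
gripper_width: 0.0577
grip_force: 0.0
```

```bash
python3 - <<'E'
from h import *
go(.4567,-.1553,.18,90)
E
```

```text
rv [-0.005  0.004 -0.017] d [-0.0103  0.2291 -0.027 ]  then world +z is -z tool
```

The knife touched the tray floor at 9 N and was released. The pink bottle is next.

Converted, 0.229 m / 0.8 = 0.2863, -0.027 m / 0.8 = -0.0338.

Emit:
drive_effector(
  rows=[
    [0,0,0,-0.0144,0.2863,-0.0338,0.065],
    [0,0,0,-0.0144,0.2863,-0.0338,0.065],
    [0,0,0,-0.0144,0.2863,-0.0338,0.065],
    [0,0,0,-0.0144,0.2863,-0.0338,0.065],
    [0,0,0,-0.0144,0.2863,-0.0338,0.065],
    [0,0,0,-0.0144,0.2863,-0.0338,0.065],
    [0,0,0,-0.0144,0.2863,-0.0338,0.065],
    [0,0,0,-0.0144,0.2863,-0.0338,0.065],
  ],
  force=25,
)

```text
time: 8.05
position: [0.4579, -0.1563, 0.3245]
tool_rot: [[-1.0, 0.018, -0.001], [0.018, 1.0, 0.0], [0.001, 0.0, -1.0]]
wrist_force: [0.6, 0.4, 0.3]
gripper_width: 0.0653
grip_force: 0.0
```

```bash
python3 - <<'E'
from h import *
go(.4567,-.1553,.099,89)
c=ctrl.camera("top");cv2.imwrite("pics/k3.png",cv2.resize(c["color"][180:300,360:500,::-1],None,fx=4,fy=4))
E
```

```text
rv [ 0.    -0.001 -0.   ] d [0.0011 0.001  0.0782]  then world +z is -z tool
```

View pics/k3.png

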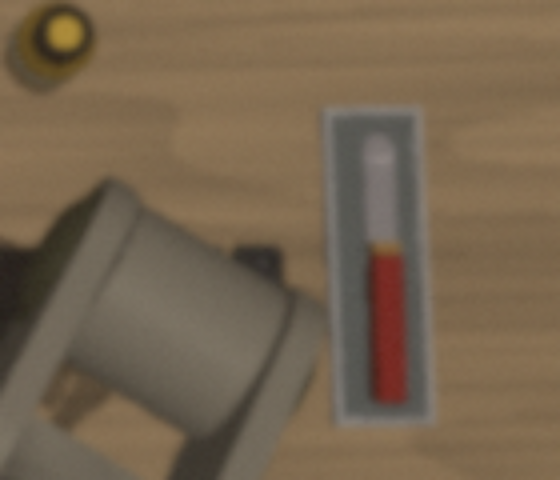

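The knife lies flat and centred in the tray: tip (380,135), handle end (389,403), tray rows 105 to 425. I'll go down on the pink cap.

Converted, 0.077 m / 0.8 = 0.0963, 0.065 m / 0.8 = 0.0813.

Emit:
drive_effector(
  rows=[
    [0,0,0,0.0013,0.0013,0.05,0.065],
    [0,0,0,0.0013,0.0013,0.0813,0.065],
    [0,0,0,0.0013,0.0013,0.0963,0.065],
    [0,0,0,0.0013,0.0013,0.0963,0.065],
    [0,0,0,0.0013,0.0013,0.0963,0],
    [0,0,0,0.0013,0.0013,0.0963,0],
    [0,0,0,0.0013,0.0013,0.0963,0],
    [0,0,0,0.0013,0.0013,0.0963,0],
    [0,0,0,0.0013,0.0013,0.0963,0],
    [0,0,0,0.0013,0.0013,0.0963,0],
  ],
  force=25,
)

```text
time: 9.1
position: [0.4569, -0.1544, 0.2488]
tool_rot: [[-1.0, 0.017, 0.001], [0.017, 1.0, -0.001], [-0.001, -0.001, -1.0]]
wrist_force: [-1.2, 0.5, 6.2]
gripper_width: 0.0372
grip_force: 25.0
```

```bash
python3 - <<'E'
from h import *
go(.601,-.016,.2,89)
E
```

```text
rv [-0.001  0.001  0.001] d [-0.1419  0.1407 -0.0984]  then world +z is -z tool
```

Converted, -0.142 m / 0.8 = -0.1775, -0.08 m / 0.8 = -0.1.

Emit:
drive_effector(
  rows=[
    [0,0,0,0,0,-0.025,0],
    [0,0,0,0,0,-0.075,0],
    [0,0,0,0,0,-0.125,0],
    [0,0,0,-0.0375,0.0375,-0.125,0],
    [0,0,0,-0.1775,0.1763,-0.125,0],
    [0,0,0,-0.1775,0.1763,-0.125,0],
    [0,0,0,-0.1775,0.1763,-0.125,0],
    [0,0,0,-0.1775,0.1763,-0.125,0],
    [0,0,0,-0.1775,0.1763,-0.1,0],
    [0,0,0,-0.1775,0.1763,-0.075,0],
  ],
)

```text
time: 10.1
position: [0.6011, -0.0154, 0.3074]
tool_rot: [[-1.0, 0.016, -0.0], [0.016, 1.0, -0.0], [0.0, -0.0, -1.0]]
wrist_force: [-0.7, 0.1, -2.1]
gripper_width: 0.0375
grip_force: 25.0
```

Emit:
drive_effector(
  rows=[
    [0,0,0,0,0,0,0],
    [0,0,0,0,0,0,0],
  ],
)

```text
time: 10.3
position: [0.6011, -0.0161, 0.3085]
tool_rot: [[-1.0, 0.017, -0.001], [0.017, 1.0, 0.0], [0.001, 0.0, -1.0]]
wrist_force: [0.5, -0.4, -1.4]
gripper_width: 0.0373
grip_force: 25.0
```

```bash
python3 - <<'E'
from h import *
go(.601,-.016,.2533-.1473,89)
print(ctrl.read_state()['position'])
E
```

```text
rv [ 0.    -0.001  0.   ] d [0.     0.0001 0.0552]  then world +z is -z tool
[ 0.60108777 -0.01607257  0.30845091]
```

Converted, 0.0555 m / 0.8 = 0.0694, 0.0545 m / 0.8 = 0.0681.

Emit:
drive_effector(
  rows=[
    [0,0,0,0,0,0.0313,0],
    [0,0,0,0,0,0.05,0],
    [0,0,0,0,0,0.0588,0],
    [0,0,0,0,0,0.0638,0],
    [0,0,0,0,0,0.0663,0],
    [0,0,0,0,0,0.0681,0],
    [0,0,0,0,0,0.0694,0],
    [0,0,0,0,0,0.0694,0],
    [0,0,0,0,0,0.0694,0],
  ],
)

```text
time: 11.2
position: [0.6012, -0.0158, 0.2531]
tool_rot: [[-1.0, 0.017, 0.001], [0.017, 1.0, -0.0], [-0.001, -0.0, -1.0]]
wrist_force: [-0.6, -1.2, -1.5]
gripper_width: 0.0371
grip_force: 25.0
```

Converted, 0.001 m / 0.8 = 0.0013.

Emit:
drive_effector(
  rows=[
    [0,0,0,0,0,0.0013,0],
    [0,0,0,0,0,0.0013,0],
    [0,0,0,0,0,0.0013,0],
  ],
)

```text
time: 11.5
position: [0.6012, -0.0158, 0.253]
tool_rot: [[-1.0, 0.017, 0.002], [0.017, 1.0, -0.001], [-0.002, -0.0, -1.0]]
wrist_force: [-2.6, -0.4, 6.5]
gripper_width: 0.0374
grip_force: 25.0
```

Emit:
drive_effector(
  rows=[
    [0,0,0,0,0,0,0.065],
    [0,0,0,0,0,0,0.065],
    [0,0,0,0,0,0,0.065],
    [0,0,0,0,0,0,0.065],
    [0,0,0,0,0,-0.025,0.065],
    [0,0,0,0,0,-0.075,0.065],
    [0,0,0,0,0,-0.1,0.065],
    [0,0,0,0,0,-0.1,0.065],
    [0,0,0,0,0,-0.1,0.065],
  ],
)

```text
time: 12.4
position: [0.601, -0.0157, 0.331]
tool_rot: [[-1.0, 0.017, -0.001], [0.017, 1.0, 0.0], [0.001, 0.0, -1.0]]
wrist_force: [-0.5, 0.1, 0.8]
gripper_width: 0.0651
grip_force: 0.0
```

```bash
python3 - <<'E'
from h import *
go(.632,-.1523,.18,89)
E
```

```text
rv [ 0.    -0.001  0.001] d [-0.0333 -0.136   0.0037]  then world +z is -z tool
```

Pink contacted the coaster and was released. Next is the yellow bottle.

Converted, -0.136 m / 0.8 = -0.17, -0.033 m / 0.8 = -0.0413.

Emit:
drive_effector(
  rows=[
    [0,0,0,-0.0413,-0.17,0,0.065],
    [0,0,0,-0.0413,-0.17,0,0.065],
    [0,0,0,-0.0413,-0.17,0,0.065],
    [0,0,0,-0.0413,-0.17,0,0.065],
    [0,0,0,-0.0413,-0.17,0,0.065],
    [0,0,0,-0.0413,-0.17,0,0.065],
  ],
)

```text
time: 13.0
position: [0.6317, -0.1511, 0.3307]
tool_rot: [[-1.0, 0.016, -0.002], [0.016, 1.0, 0.001], [0.002, 0.001, -1.0]]
wrist_force: [-0.4, 0.6, 0.6]
gripper_width: 0.0651
grip_force: 0.0
```

```bash
python3 - <<'E'
from h import *
go(.632,-.1523,.1013,89)
c=ctrl.camera("scene");cv2.imwrite("pics/k4.png",cv2.resize(c["color"][100:260,190:400,::-1],None,fx=3,fy=3))
E
```

```text
rv [ 0.001 -0.002  0.002] d [-0.0004 -0.0012  0.0821]  then world +z is -z tool
```

View pics/k4.png

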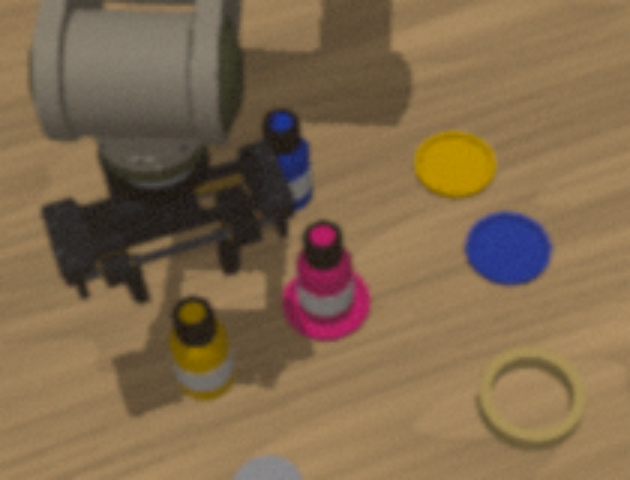

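Pink stands upright inside the rim of its coaster (bottle base near (325,305)). Yellow is at (205,345), untouched.

Converted, 0.081 m / 0.8 = 0.1013, 0.065 m / 0.8 = 0.0813.

Emit:
drive_effector(
  rows=[
    [0,0,0,0,-0.0013,0.05,0.065],
    [0,0,0,0,-0.0013,0.0813,0.065],
    [0,0,0,0,-0.0013,0.1013,0.065],
    [0,0,0,0,-0.0013,0.1013,0.065],
    [0,0,0,0,-0.0013,0.1013,0],
    [0,0,0,0,-0.0013,0.1013,0],
    [0,0,0,0,-0.0013,0.1013,0],
    [0,0,0,0,-0.0013,0.1013,0],
    [0,0,0,0,-0.0013,0.1013,0],
    [0,0,0,0,-0.0013,0.1013,0],
  ],
  force=25,
)

```text
time: 14.05
position: [0.632, -0.1531, 0.2517]
tool_rot: [[-1.0, 0.017, 0.002], [0.017, 1.0, -0.0], [-0.002, -0.0, -1.0]]
wrist_force: [-0.0, 4.2, 6.3]
gripper_width: 0.0376
grip_force: 25.0
```

Emit:
drive_effector(
  rows=[
    [0,0,0,0,0,-0.025,0],
    [0,0,0,0,0,-0.075,0],
    [0,0,0,0,0,-0.125,0],
    [0,0,0,0,0,-0.175,0],
    [0,0,0,0,0,-0.1875,0],
    [0,0,0,0,0,-0.1875,0],
  ],
)

```text
time: 14.65
position: [0.6317, -0.1533, 0.4015]
tool_rot: [[-1.0, 0.017, 0.002], [0.017, 1.0, -0.001], [-0.002, -0.001, -1.0]]
wrist_force: [-0.8, 0.5, -2.2]
gripper_width: 0.0374
grip_force: 24.9
```

```bash
python3 - <<'E'
from h import *
go(.49,.1735,.25,89)
E
```

```text
rv [-0.001  0.002  0.001] d [0.1472 0.3244 0.0036]  then world +z is -z tool
```

Converted, 0.3245 m / 0.8 = 0.4056, 0.147 m / 0.8 = 0.1838.

Emit:
drive_effector(
  rows=[
    [0,0,0,0.015,0.0338,0,0],
    [0,0,0,0.1838,0.4056,0,0],
    [0,0,0,0.1838,0.4056,0,0],
    [0,0,0,0.1838,0.4056,0,0],
    [0,0,0,0.1838,0.4056,0,0],
    [0,0,0,0.1838,0.4056,0,0],
    [0,0,0,0.1838,0.4056,0,0],
    [0,0,0,0.1838,0.4056,0,0],
    [0,0,0,0.1838,0.4056,0.05,0],
    [0,0,0,0.1838,0.4056,0.1,0],
  ],
)

```text
time: 15.65
position: [0.4892, 0.1745, 0.3182]
tool_rot: [[-1.0, 0.015, -0.001], [0.015, 1.0, -0.0], [0.001, -0.0, -1.0]]
wrist_force: [-0.1, -0.8, -2.0]
gripper_width: 0.0374
grip_force: 24.9
```

Emit:
drive_effector(
  rows=[
    [0,0,0,0,0,0.025,0],
    [0,0,0,0,0,0.0375,0],
    [0,0,0,0,0,0.0375,0],
    [0,0,0,0,0,0.0375,0],
  ],
)

```text
time: 16.05
position: [0.4905, 0.1735, 0.291]
tool_rot: [[-1.0, 0.017, 0.0], [0.017, 1.0, -0.0], [-0.0, -0.0, -1.0]]
wrist_force: [-0.1, -0.2, -1.5]
gripper_width: 0.0371
grip_force: 24.9
```

```bash
python3 - <<'E'
from h import *
go(.49,.1735,.2567-.1473,89)
E
```

```text
rv [-0.     0.     0.001] d [ 0.0005 -0.      0.0343]  then world +z is -z tool
```

Converted, 0.036 m / 0.8 = 0.045, 0.0355 m / 0.8 = 0.0444.

Emit:
drive_effector(
  rows=[
    [0,0,0,0,0,0.0188,0],
    [0,0,0,0,0,0.0313,0],
    [0,0,0,0,0,0.0375,0],
    [0,0,0,0,0,0.0413,0],
    [0,0,0,0,0,0.0431,0],
    [0,0,0,0,0,0.0444,0],
    [0,0,0,0,0,0.045,0],
    [0,0,0,0,0,0.045,0],
    [0,0,0,0,0,0.045,0],
  ],
)

```text
time: 16.95
position: [0.4905, 0.1737, 0.2556]
tool_rot: [[-1.0, 0.017, 0.002], [0.017, 1.0, 0.0], [-0.002, 0.0, -1.0]]
wrist_force: [-0.8, 0.1, 5.8]
gripper_width: 0.0373
grip_force: 24.9
```

Contact at 5.8 N, at the expected height. I'll release and move to blue.

Converted, -0.08 m / 0.8 = -0.1, -0.06 m / 0.8 = -0.075.

Emit:
drive_effector(
  rows=[
    [0,0,0,0,0,0,0.065],
    [0,0,0,0,0,0,0.065],
    [0,0,0,0,0,0,0.065],
    [0,0,0,0,0,0,0.065],
    [0,0,0,0,0,-0.025,0.065],
    [0,0,0,0,0,-0.075,0.065],
    [0,0,0,0,0,-0.1,0.065],
    [0,0,0,0,0,-0.1,0.065],
  ],
)

```text
time: 17.75
position: [0.4905, 0.1737, 0.3372]
tool_rot: [[-1.0, 0.017, 0.005], [0.017, 1.0, 0.001], [-0.005, 0.001, -1.0]]
wrist_force: [0.2, -0.5, 0.4]
gripper_width: 0.0652
grip_force: 0.0
```

```bash
python3 - <<'E'
from h import *
go(.453,-.0042,.18,89)
E
```

```text
rv [0.001 0.005 0.001] d [ 0.0346 -0.1785  0.0096]  then world +z is -z tool
```

Converted, -0.1785 m / 0.8 = -0.2231, 0.0345 m / 0.8 = 0.0431.

Emit:
drive_effector(
  rows=[
    [0,0,0,0.0431,-0.2231,0.01,0.065],
    [0,0,0,0.0431,-0.2231,0.01,0.065],
    [0,0,0,0.0431,-0.2231,0.01,0.065],
    [0,0,0,0.0431,-0.2231,0.01,0.065],
    [0,0,0,0.0431,-0.2231,0.01,0.065],
    [0,0,0,0.0431,-0.2231,0.01,0.065],
    [0,0,0,0.0431,-0.2231,0.01,0.065],
  ],
)

```text
time: 18.45
position: [0.4529, -0.0036, 0.3263]
tool_rot: [[-1.0, 0.016, -0.001], [0.016, 1.0, 0.0], [0.001, 0.0, -1.0]]
wrist_force: [-0.1, 0.6, -0.5]
gripper_width: 0.0648
grip_force: 0.0
```

```bash
python3 - <<'E'
from h import *
go(.453,-.0042,.1013,89)
E
```

```text
rv [ 0.    -0.001  0.001] d [-0.0002 -0.0006  0.0777]  then world +z is -z tool
```

Converted, 0.077 m / 0.8 = 0.0963, 0.065 m / 0.8 = 0.0813.

Emit:
drive_effector(
  rows=[
    [0,0,0,0,0,0.05,0.065],
    [0,0,0,0,0,0.0813,0.065],
    [0,0,0,0,0,0.0963,0.065],
    [0,0,0,0,0,0.0963,0.065],
    [0,0,0,0,0,0.0963,0],
    [0,0,0,0,0,0.0963,0],
    [0,0,0,0,0,0.0963,0],
    [0,0,0,0,0,0.0963,0],
    [0,0,0,0,0,0.0963,0],
    [0,0,0,0,0,0.0963,0],
  ],
  force=25,
)

```text
time: 19.45
position: [0.453, -0.0042, 0.2503]
tool_rot: [[-1.0, 0.017, 0.001], [0.017, 1.0, 0.0], [-0.001, 0.0, -1.0]]
wrist_force: [-0.2, 2.5, 6.5]
gripper_width: 0.0374
grip_force: 25.0
```

Emit:
drive_effector(
  rows=[
    [0,0,0,0,0,-0.025,0],
    [0,0,0,0,0,-0.075,0],
    [0,0,0,0,0,-0.125,0],
    [0,0,0,0,0,-0.175,0],
    [0,0,0,0,0,-0.1875,0],
    [0,0,0,0,0,-0.1875,0],
  ],
)

```text
time: 20.05
position: [0.4527, -0.0043, 0.4002]
tool_rot: [[-1.0, 0.017, 0.002], [0.017, 1.0, -0.001], [-0.002, -0.001, -1.0]]
wrist_force: [0.2, 0.7, -1.1]
gripper_width: 0.0374
grip_force: 25.0
```

```bash
python3 - <<'E'
from h import *
go(.61,.1778,.25,89)
E
```

```text
rv [-0.001  0.002  0.001] d [-0.1542  0.1847  0.0031]  then world +z is -z tool
```

Converted, 0.185 m / 0.8 = 0.2313, -0.154 m / 0.8 = -0.1925.

Emit:
drive_effector(
  rows=[
    [0,0,0,-0.02,0.0238,0,0],
    [0,0,0,-0.1925,0.2313,0,0],
    [0,0,0,-0.1925,0.2313,0,0],
    [0,0,0,-0.1925,0.2313,0,0],
    [0,0,0,-0.1925,0.2313,0,0],
    [0,0,0,-0.1925,0.2313,0,0],
    [0,0,0,-0.1925,0.2313,0.0375,0],
    [0,0,0,-0.1925,0.2313,0.0875,0],
    [0,0,0,-0.1925,0.2313,0.125,0],
    [0,0,0,-0.1925,0.2313,0.1375,0],
  ],
)

```text
time: 21.05
position: [0.6091, 0.178, 0.2838]
tool_rot: [[-1.0, 0.017, -0.01], [0.017, 1.0, -0.001], [0.01, -0.001, -1.0]]
wrist_force: [-0.2, 0.0, -0.9]
gripper_width: 0.0372
grip_force: 25.0
```

Emit:
drive_effector(
  rows=[
    [0,0,0,0,0,0,0],
    [0,0,0,0,0,0,0],
  ],
)

```text
time: 21.25
position: [0.6102, 0.1781, 0.2904]
tool_rot: [[-1.0, 0.017, 0.001], [0.017, 1.0, 0.0], [-0.001, 0.0, -1.0]]
wrist_force: [0.4, -0.4, -1.2]
gripper_width: 0.0371
grip_force: 25.0
```

```bash
python3 - <<'E'
from h import *
go(.61,.1778,.2553-.1473,89)
E
```

```text
rv [0.    0.001 0.001] d [ 0.0002 -0.0003  0.0351]  then world +z is -z tool
```

Converted, 0.0365 m / 0.8 = 0.0456, 0.0355 m / 0.8 = 0.0444.

Emit:
drive_effector(
  rows=[
    [0,0,0,0,0,0.0188,0],
    [0,0,0,0,0,0.0313,0],
    [0,0,0,0,0,0.0375,0],
    [0,0,0,0,0,0.0413,0],
    [0,0,0,0,0,0.0431,0],
    [0,0,0,0,0,0.0444,0],
    [0,0,0,0,0,0.0456,0],
    [0,0,0,0,0,0.0456,0],
    [0,0,0,0,0,0.0456,0],
  ],
)

```text
time: 22.15
position: [0.61, 0.1782, 0.2543]
tool_rot: [[-1.0, 0.017, 0.002], [0.017, 1.0, 0.0], [-0.002, 0.0, -1.0]]
wrist_force: [-1.4, 1.0, 6.1]
gripper_width: 0.0376
grip_force: 25.0
```

Converted, -0.15 m / 0.8 = -0.1875, -0.11 m / 0.8 = -0.1375.

Emit:
drive_effector(
  rows=[
    [0,0,0,0,0,0,0.065],
    [0,0,0,0,0,0,0.065],
    [0,0,0,0,0,0,0.065],
    [0,0,0,0,0,0,0.065],
    [0,0,0,0,0,-0.025,0.065],
    [0,0,0,0,0,-0.075,0.065],
    [0,0,0,0,0,-0.1375,0.065],
    [0,0,0,0,0,-0.1875,0.065],
    [0,0,0,0,0,-0.1875,0.065],
  ],
)

```text
time: 23.05
position: [0.6097, 0.1782, 0.4094]
tool_rot: [[-1.0, 0.017, 0.011], [0.017, 1.0, 0.001], [-0.011, 0.001, -1.0]]
wrist_force: [-0.5, 0.7, 0.2]
gripper_width: 0.0649
grip_force: 0.0
```

Emit:
drive_effector(
  rows=[
    [0,0,0,0.125,0.25,0,0.065],
    [0,0,0,0.25,0.3125,0,0.065],
    [0,0,0,0.25,0.3125,0,0.065],
    [0,0,0,0.25,0.3125,0,0.065],
    [0,0,0,0.25,0.3125,0,0.065],
    [0,0,0,0.25,0.3125,0,0.065],
    [0,0,0,0.25,0.3125,0,0.065],
    [0,0,0,0.25,0.3125,0,0.065],
  ],
)

```text
time: 23.85
position: [0.4121, 0.4333, 0.4024]
tool_rot: [[-1.0, 0.013, -0.001], [0.013, 1.0, -0.001], [0.001, -0.001, -1.0]]
wrist_force: [0.7, -0.2, -1.2]
gripper_width: 0.0652
grip_force: 0.0
```

```bash
python3 - <<'E'
from h import *
c=ctrl.camera("top");s=ctrl.camera("scene")
# dab positions now
for nm,h,xy in(("B",115,(.61,.178)),("Y",24,(.49,.1737)),("P",167,(.601,-.016))):
    for cc in(c,s):
        K,T=cc["camera_matrix"],np.array(cc["T"]);q=np.linalg.inv(T)@[*xy,.117,1];q=q[:3]*[1,-1,-1];p=K@q;p=p[:2]/p[2]
        print(nm,loc(cc,h,p,.117,r=7))
a=cv2.resize(c["color"][110:300,160:480,::-1],(640,380)); b=cv2.resize(s["color"][90:260,130:430,::-1],(640,363))
cv2.imwrite("pics/f1.png",a);cv2.imwrite("pics/f2.png",b)
E
```

```text
B ((np.float64(251.2), np.float64(199.0), 38), array([0.6099, 0.1791, 0.117 ]), array([0.61  , 0.1796, 0.117 ]))
B ((np.float64(362.5), np.float64(159.7), 40), array([0.6096, 0.178 , 0.117 ]), array([0.609 , 0.1783, 0.117 ]))
Y ((np.float64(252.7), np.float64(244.8), 106), array([0.4893, 0.1765, 0.117 ]), array([0.4874, 0.177 , 0.117 ]))
Y ((np.float64(343.8), np.float64(130.9), 56), array([0.4899, 0.1746, 0.117 ]), array([0.4902, 0.1736, 0.117 ]))
P ((np.float64(325.0), np.float64(201.0), 69), array([ 0.5999, -0.0162,  0.117 ]), array([ 0.5999, -0.0162,  0.117 ]))
P ((np.float64(297.0), np.float64(178.2), 60), array([ 0.5996, -0.0166,  0.117 ]), array([ 0.6006, -0.0171,  0.117 ]))
```

View pics/f1.png

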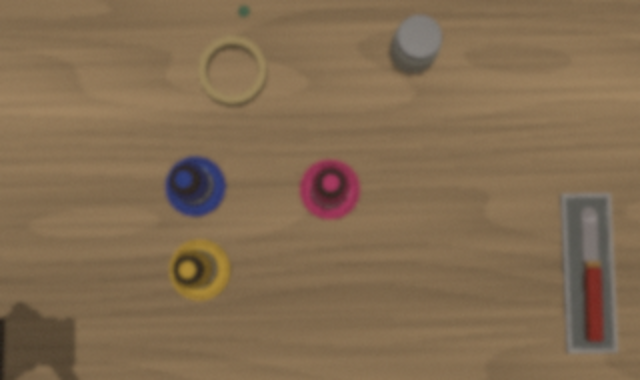

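View pics/f2.png

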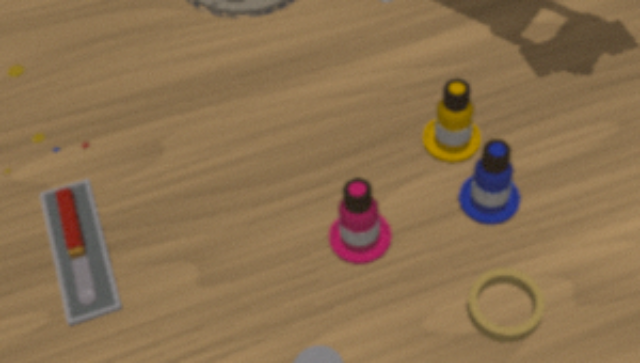

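The pictures show all three bottles upright and centred on their own coasters (dabs within about 3 mm of the centres). The knife lies flat in its tray around (592,275) in the top crop. The tape (233,70) and jar (416,45) are where they were.

Emit:
drive_effector(
  rows=[
    [0,0,0,0,0,0,0.065],
    [0,0,0,0,0,0,0.065],
    [0,0,0,0,0,0,0.065],
  ],
)

```text
time: 24.25
position: [0.4149, 0.4307, 0.4031]
tool_rot: [[-1.0, 0.018, -0.0], [0.018, 1.0, -0.0], [0.0, -0.0, -1.0]]
wrist_force: [0.6, -0.2, 0.2]
gripper_width: 0.0649
grip_force: 0.0
```

```bash
python3 -c "
from station import ctrl
print(ctrl.hand_in())"
```

```text
the job is handed in; nothing more can be done
None
```

I handed the job in at about 24 s: all three bottles stand upright on their own coasters (within about 3 mm of centre on camera), the knife lies flat in its tray, and the tape roll and jar were left where they were; the hand-in gave no verdict.

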